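# Line up the game figures by height beside the lantern

## Task

Line the four game figures up on the display board in order of height, one standing in the middle of each cork disc: the tallest on the disc at the lantern end of the row, and so on down to the shortest at the end by the wooden box. Set each one down upright without dropping it or knocking any over, and leave the lantern and the box where they are; the figures may face any way.

Things in the scene. Friction and masses are not known exactly. Their poses are not given: they have to be found in the camera images.
- demon: Winged horned demon, the tallest figure, 114 mm high, grey resin, about 180 g, on a black round base 65 mm across, 5 mm thick. Origin: centre of the underside; z up, front faces -x. Grip front and back, along its x: the chest is 23 mm thick, 29 mm wide, from 47 to 86 mm above the underside. Raised wings (88 mm across, along y) and head stay within that thickness.
- ogre: Fat horned ogre with a club, second tallest, 86 mm high, grey resin, about 120 g, on a black round base 52 mm across, 5 mm thick. Origin: centre of the underside; z up, front faces -x. Grip front and back, along its x: the belly is 29 mm thick, 36 mm wide (62 mm over arms and club), from 27 to 61 mm above the underside.
- knight: Knight in pointed hood and cloak, sword point down, third in height, 62 mm high, grey resin, about 60 g, on a black round base 42 mm across, 5 mm thick. Origin: centre of the underside; z up, front faces -x. Grip front and back, along its x: chest and cloak are 21 mm thick (x -10 to +10 mm), 26 mm wide (37 mm over arms and sword), from 21 to 47 mm above the underside.
- dwarf: Squat bearded dwarf in a round steel helmet, with round shield and axe, the shortest, 44 mm high, grey resin, about 40 g, on a black round base 33 mm across, 5 mm thick. Origin: centre of the underside; z up, front faces -x. Grip front and back, along its x: the chest is 18 mm thick, 21 mm wide (32 mm over shield and axe), from 14 to 33 mm above the underside; keep the fingertips above the base.
- place_a: First, at one end, of four discs in a row 95 mm apart, order a, b, c, d along -y of this frame: a flat light cork inlay, 84 mm across, in the top of the brown wooden display board (420 x 120 x 18 mm, fixed). Origin: middle of the disc on the board's top face, 18 mm above the table; x across the board, y along the row.
- place_b: Second of four discs in a row 95 mm apart, order a, b, c, d along -y of this frame: a flat light cork inlay, 84 mm across, in the top of the brown wooden display board (420 x 120 x 18 mm, fixed). Origin: middle of the disc on the board's top face, 18 mm above the table; x across the board, y along the row.
- place_c: Third of four discs in a row 95 mm apart, order a, b, c, d along -y of this frame: a flat light cork inlay, 84 mm across, in the top of the brown wooden display board (420 x 120 x 18 mm, fixed). Origin: middle of the disc on the board's top face, 18 mm above the table; x across the board, y along the row.
- place_d: Last, at the other end, of four discs in a row 95 mm apart, order a, b, c, d along -y of this frame: a flat light cork inlay, 84 mm across, in the top of the brown wooden display board (420 x 120 x 18 mm, fixed). Origin: middle of the disc on the board's top face, 18 mm above the table; x across the board, y along the row.
- lantern: Small square candle lantern of dark metal and glass with a tealight inside, 84 x 84 mm, 143 mm high with its ring, 0.7 kg, standing loose on the table past one end of the board, its centre about 132 mm from the nearest disc's middle; which end varies. It marks the tall end of the row. Origin: centre of its underside.
- chest: Plain wooden box with a sliding lid, 93 x 93 mm, 75 mm high, 0.6 kg, standing loose on the table past the other end of the board, its centre about 132 mm from the nearest disc's middle. Origin: centre of its underside.

How it is judged:
By the outcome, as a careful person would: the job done as asked, in the order asked, and still so for the second after the job is handed in, with the robot touching nothing.
It also fails if it takes over 104 s, if anything falls off the work surface, if the arm or the gripper's body presses on something with over 40 N, if the wrist force passes 120 N, or if a joint passes its speed limit or range.

## Robot

A 6-joint arm with a two-finger parallel gripper is mounted at the origin on the work surface. World frame = base frame: x ahead of the robot, y to its left, z up, the work surface at z = 0. Lengths are in m, angles in degrees, forces in N, time in s.
With the tool pointing down it reaches from about 0.25 to 0.8 m from the base axis. Payload 8.5 kg.
Tool frame: the origin (TCP) lies midway between the tips of the shut fingers; the grasp point (between the pads) lies 19 mm behind it; z points along the fingers, y is the line along which they close (so a half turn about z gives the same grasp; the last joint's range is limited). The gripper opens to 85 mm and grips with 20 to 120 N. Pads are 22 mm wide; open, the fingers measure 114 mm over their backs; the gripper's body (76 mm by 85 mm) begins 54 mm behind the grasp point. The pads swing forward as they close: fully open they stand 13 mm farther back than shut.
Start: joints at [73.396, 13.648, -0.773, 75.585, 0, 90], TCP at [0.15, 0.503, 0.231] pointing down, gripper open.
Joint ranges: [-152.45, 152.45], [-59.26, 108.67], [-65.41, 83.53], [-104.44, 129.93], [-82.83, 76.93], [-180, 180]. Speed limits (degrees/s): [127.2, 127.2, 159.86, 180, 180, 180].

## Interface

Orientations are given as [roll, pitch, yaw] about the fixed x, y, z axes, in that order (R = Rz(yaw) Ry(pitch) Rx(roll)).
In Python, from plant import status, eyes, job_done gives the robot as it stands. The module is installed in compiled form; this text tells all that it offers.
- The arm moves only by the shell command python3 -m creep 'ROWS'. ROWS is JSON, a list that holds one entry, the list of rows, each a list of 7 numbers: the turn, a rotation vector about the tool's x, y, z in degrees, then the shift along the tool's x, y, z in m, then the closure, from 0 (fully open) to 1 (shut). A call has 1 to 20 rows; each row is the pose to reach, as a shift and turn from the pose commanded when the call began, along the tool's axes at that moment; what a row does not reach only later rows make up. A row lasts 1/10 s, in which the tool goes at most 50 mm and 8.59 degrees, less where a joint would pass 70% of its speed; a pose out of reach is approached as far as the arm can. A call with a gripper value outside its range is refused whole. The fingers move at their own pace and stop on an object; the grip force is fixed at half the most. Time passes only in rows, so rows that repeat a pose let the fingers close. It gives the time, the measured TCP pose, the force, the opening and the grip force at its end, in the units of the state.
- status.sense(): the state, without advancing time (a new reading comes with each control period).
- eyes.read_camera(name): name is "scene" or "top" or "wrist"; returns a dict with "pixels" (480x640x3 uint8, red, green, blue), "vfov" (degrees; the focal length in pixels is half the picture's height over the tangent of half this angle, whatever the lens; pixels are square), "cx", "cy" (the principal point, pixels), "rvec" (rotation vector, rad) and "tvec" (3), from world to camera coordinates, as OpenCV has them. Camera axes: x right, y down, z forward; pixel columns grow to the right and rows downward; lengths in m; the calibration is good to about 2 mm. A picture is of the moment at which its call begins. There is no depth.
- job_done(): hands the job in; it is judged then, once.
The state is a dict: "time": time; "joints": joint angles; "joint_vel": joint speeds; "effort": joint torques, N m; "tool_pos": TCP position; "orientation": TCP orientation; "wrist_force": force on the tool from outside, world axes, zero at the start; "moment": the same for the moment, N m; "gripper_width": finger opening in m; "grip_force": force on a finger pad.
Only numpy, scipy, OpenCV 4.12 (cv2) and the standard library are available. Lean on these libraries where they do the work, as an engineer would, in place of code of your own. Each camera call takes 0.05 s, during which the arm holds its last target. There are 200 camera calls.

## Working session

There is one attempt and no reset: what is moved stays moved. The work goes in short steps, Python scripts to look and compute and a shell command to move; the robot and the scene stay as the last step left them, time stands still between calls to the robot, and variables do not carry over. Pictures are saved under pics/ and viewed, at most 14 in all, crops included, and the job is handed in when it is done.

```bash
mkdir -p pics; python3 - <<'E'
from plant import status, eyes
import cv2
for n in("scene","top"):
    c=eyes.read_camera(n); cv2.imwrite(f"pics/{n}0.png",c["pixels"][:,:,::-1]); print(n,c["vfov"],c["cx"],c["cy"],c["rvec"],c["tvec"])
print(status.sense())
E
```

```text
scene 54.315110967932135 317.0622550893052 235.1025456355716 [ 2.10235321  0.69461072 -0.3524937 ] [-0.43231075 -0.13391203  1.07620226]
top 54.314609140183414 314.6603014640161 241.49062821013317 [ 2.13584171 -2.18936637  0.16169254] [0.02564356 0.54787196 0.81008558]
{'time': 0.1, 'joints': array([ 7.33952848e+01,  1.36782358e+01, -8.11030241e-01,  7.55856062e+01,
        9.99092827e-04,  8.99988557e+01]), 'joint_vel': array([-0.01367478, -0.09739855,  0.09303157, -0.0237026 ,  0.07286566,
        0.01130185]), 'effort': array([ 1.21105568e-03, -5.39720571e+01,  3.46998632e+01,  1.34276500e-02,
        7.29452177e-05, -5.96561733e-06]), 'tool_pos': array([0.14991579, 0.50275012, 0.23074272]), 'orientation': array([-1.79925128e+02, -1.00058737e-03,  1.63396428e+02]), 'wrist_force': array([-0.46846814, -0.29645375, -0.49866418]), 'moment': array([ 0.04945946, -0.06118179, -0.06366783]), 'grip_force': 0.0, 'gripper_width': 0.08524737847208522}
```

View pics/top0.png

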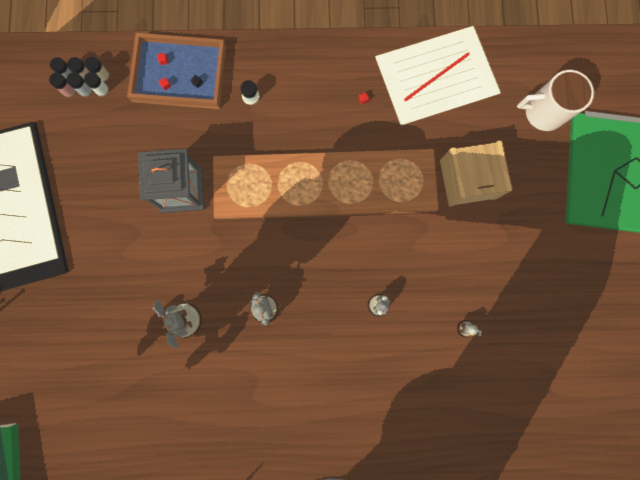

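View pics/scene0.png

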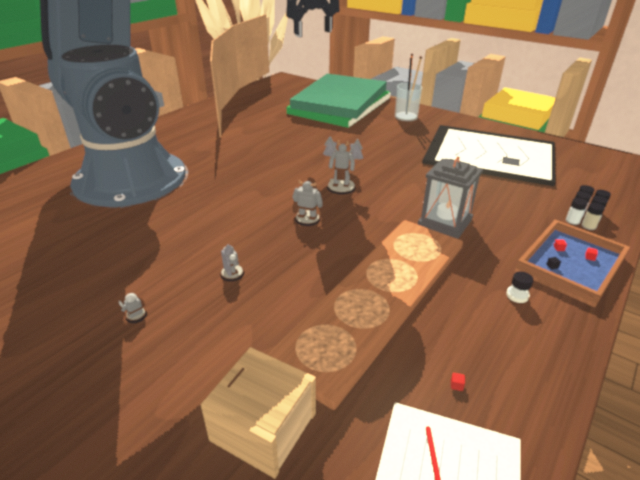

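Top view: lantern at left (172,180), discs at (249,185), (300,184), (351,182), (401,180), box at right. The demon's base is near (180,320), ogre (263,308), knight (379,305) and dwarf (469,328). I'll enlarge these.

```bash
cat > h.py <<'E'
import numpy as np, cv2
from plant import eyes,status
def K(c):
    f=240/np.tan(np.radians(c["vfov"]/2)); return np.array([[f,0,c["cx"]],[0,f,c["cy"]],[0,0,1]])
def back(c,uv,z):
    R=cv2.Rodrigues(np.array(c["rvec"]))[0]; C=-R.T@np.array(c["tvec"])
    d=R.T@np.linalg.inv(K(c))@np.array([uv[0],uv[1],1.]); return C+d*(z-C[2])/d[2]
def proj(c,P):
    return cv2.projectPoints(np.array(P,float).reshape(-1,1,3),np.array(c["rvec"]),np.array(c["tvec"]),K(c),None)[0].reshape(-1,2)
def tile(img,x,y,w,h,s):
    t=cv2.resize(img[y:y+h,x:x+w],None,fx=s,fy=s,interpolation=cv2.INTER_CUBIC)
    for i in range(0,w,10): cv2.line(t,(i*s,0),(i*s,8),(0,255,255),1); cv2.putText(t,str(x+i),(i*s,18),0,.35,(0,255,255))
    for i in range(0,h,10): cv2.line(t,(0,i*s),(8,i*s),(0,255,255),1); cv2.putText(t,str(y+i),(10,i*s+4),0,.35,(0,255,255))
    return t
E
python3 - <<'E'
from h import *
c=eyes.read_camera("top"); im=c["pixels"][:,:,::-1].copy()
T=[tile(im,x,y,80,60,5) for x,y in((140,290),(230,280),(340,275),(430,300))]
cv2.imwrite("pics/crop.png",np.vstack([np.hstack(T[:2]),np.hstack(T[2:])]))
for uv in((249,185),(300,184),(351,182),(401,180)): print(back(c,uv,.018).round(4))
for uv in((180,320),(263,308),(379,305),(469,328)): print(back(c,uv,.005).round(4))
s=eyes.read_camera("scene"); im=s["pixels"][:,:,::-1].copy()
T=[tile(im,x,y,80,60,5) for x,y in((300,135),(270,172),(190,235),(100,270))]
cv2.imwrite("pics/crop2.png",np.vstack([np.hstack(T[:2]),np.hstack(T[2:])]))
for uv in((417,247),(392,275),(361,308),(326,348)): print(back(s,uv,.018).round(4))
E
```

```text
[0.6601 0.1318 0.018 ]
[0.66   0.0364 0.018 ]
[ 0.6618 -0.0595  0.018 ]
[ 0.6636 -0.154   0.018 ]
[0.4137 0.2608 0.005 ]
[0.4315 0.1095 0.005 ]
[ 0.4314 -0.1042  0.005 ]
[ 0.3852 -0.2683  0.005 ]
[0.6622 0.1304 0.018 ]
[0.6639 0.0363 0.018 ]
[ 0.6639 -0.0593  0.018 ]
[ 0.6666 -0.1541  0.018 ]
```

View pics/crop.png

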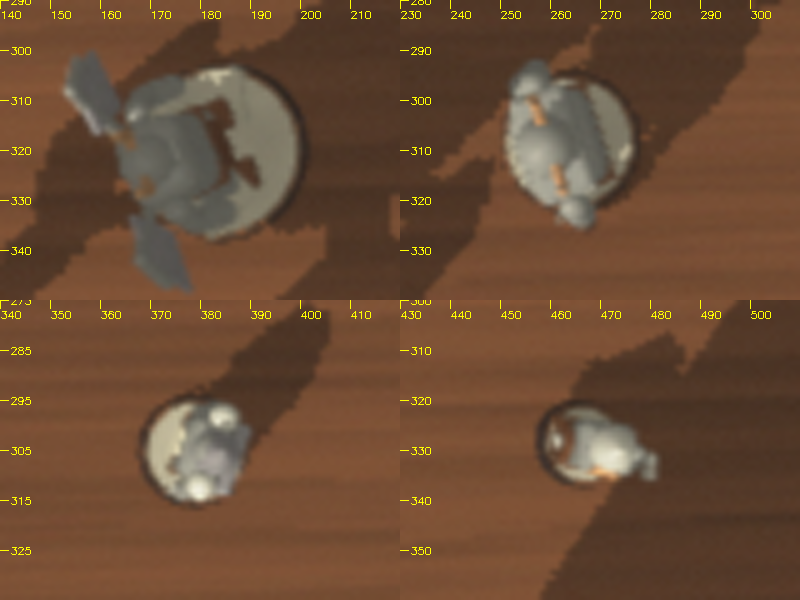

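View pics/crop2.png

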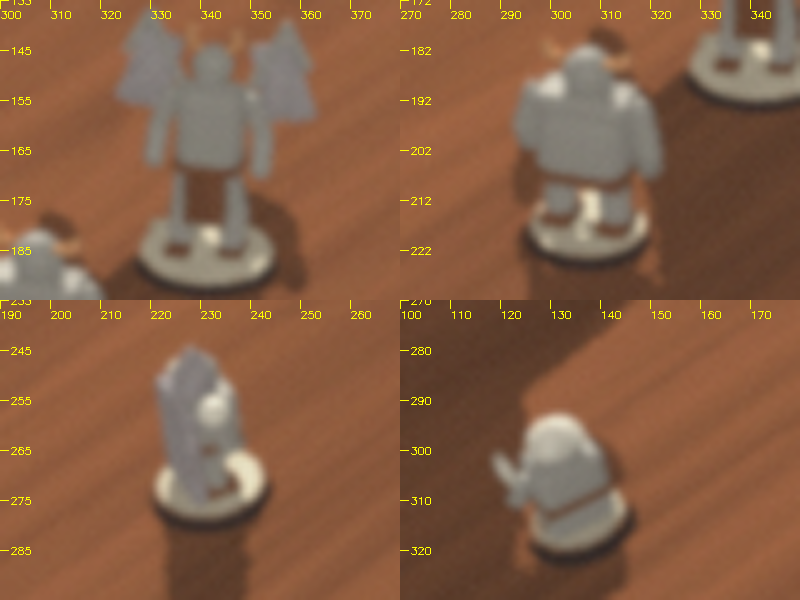

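The crops give base centres of about demon (182.5,320.5), ogre (263.3,308), knight (379,305) and dwarf (466.5,329) in the top view. In the scene view they are (341,184.5), (308,217), (231,272) and (135,311).

```bash
cat >> h.py <<'E'
from scipy.spatial.transform import Rotation as Ro
def goal(x,y,z,yaw):
    s=status.sense(); R=Ro.from_euler("xyz",s["orientation"],degrees=True)
    G=Ro.from_euler("xyz",[180,0,yaw],degrees=True)
    print("turn",(R.inv()*G).as_rotvec(degrees=True).round(1),"shift",R.inv().apply(np.array([x,y,z])-s["tool_pos"]).round(4))
def st():
    s=status.sense(); print(s["time"],"j",s["joints"].round(1),"p",s["tool_pos"].round(4),s["orientation"].round(1),"w",round(s["gripper_width"],4),"F",s["wrist_force"].round(1))
E
python3 - <<'E'
from h import *
c=eyes.read_camera("top")
s=eyes.read_camera("scene")
for n,a,b in(("demon",(182.5,320.5),(341,184.5)),("ogre",(263.3,308),(308,217)),("knight",(379,305),(231,272)),("dwarf",(466.5,329),(135,311))): print(n,back(c,a,.004).round(4),back(s,b,.004).round(4))
goal(.413,.257,.22,204); st()
E
```

```text
demon [0.4127 0.2565 0.004 ] [0.4141 0.2568 0.004 ]
ogre [0.4315 0.109  0.004 ] [0.435  0.1082 0.004 ]
knight [ 0.4314 -0.1043  0.004 ] [ 0.4333 -0.1054  0.004 ]
dwarf [ 0.3834 -0.2639  0.004 ] [ 0.3813 -0.26    0.004 ]
turn [ -0.   -0.  -40.6] shift [-0.3223 -0.1605  0.0112]
0.3 j [73.4 13.7 -0.8 75.6  0.  90. ] p [0.15   0.5029 0.2311] [-180.    -0.   163.4] w 0.0854 F [-0.6 -0.9  0. ]
```

```bash
python3 -m creep '[[[0,0,-41,-0.322,-0.16,0.011,0],[0,0,-41,-0.322,-0.16,0.011,0],[0,0,-41,-0.322,-0.16,0.011,0],[0,0,-41,-0.322,-0.16,0.011,0],[0,0,-41,-0.322,-0.16,0.011,0],[0,0,-41,-0.322,-0.16,0.011,0],[0,0,-41,-0.322,-0.16,0.011,0],[0,0,-41,-0.322,-0.16,0.011,0],[0,0,-41,-0.322,-0.16,0.011,0],[0,0,-41,-0.322,-0.16,0.011,0],[0,0,-41,-0.322,-0.16,0.011,0],[0,0,-41,-0.322,-0.16,0.011,0]]]'
python3 - <<'E'
from h import *
st(); goal(.413,.257,.053,204)
c=eyes.read_camera("wrist"); im=c["pixels"][:,:,::-1].copy()
cv2.imwrite("pics/w1.png",tile(im,0,0,640,480,1))
print(proj(c,[[.413,.257,0],[.413,.257,.065],[.413,.257,.114]]).round(0).tolist(), K(c)[0,0])
E
```

```text
time: 1.5
tool_pos: [0.4121, 0.2586, 0.2204]
orientation: [180.0, -0.0, -155.5]
wrist_force: [0.5, -0.2, -0.2]
gripper_width: 0.0851
grip_force: 0.0
1.5 j [32.1 10.1 -7.  72.9  0.   7.6] p [0.4121 0.2586 0.2204] [ 180.    -0.  -155.5] w 0.0851 F [ 0.5 -0.2 -0.2]
turn [ 0.  -0.   0.5] shift [-0.0002 -0.0018  0.1674]
[[318.0, 211.0], [317.0, 228.0], [317.0, 246.0]] 414.575116589986
```

View pics/w1.png

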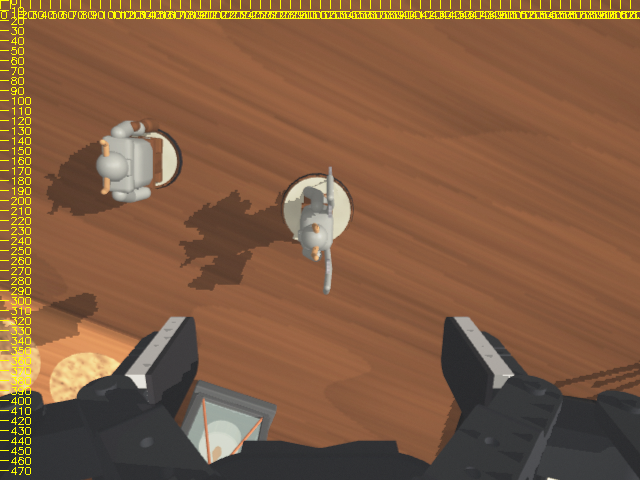

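The wrist view shows the demon's base at (318,209), against a predicted (318,211), with its wings vertical, so the gripper is aligned. I'll go down and grip.

```bash
python3 -m creep '[[[0,0,1,0,-0.002,0.05,0],[0,0,1,0,-0.002,0.1,0],[0,0,1,0,-0.002,0.14,0],[0,0,1,0,-0.002,0.165,0],[0,0,1,0,-0.002,0.165,0],[0,0,1,0,-0.002,0.165,1],[0,0,1,0,-0.002,0.165,1],[0,0,1,0,-0.002,0.165,1],[0,0,1,0,-0.002,0.165,1],[0,0,1,0,-0.002,0.165,1],[0,0,1,0,-0.002,0.165,1],[0,0,1,0,-0.002,0.165,1],[0,0,1,0,-0.002,0.165,1],[0,0,1,0,-0.002,0.165,1],[0,0,1,0,-0.002,0.165,1]]]'
python3 - <<'E'
from h import *
st(); goal(.6615,.131,.15,270); goal(.6615,.131,.0735,270)
E
```

```text
time: 3.05
tool_pos: [0.4143, 0.2564, 0.0564]
orientation: [180.0, 0.1, -156.6]
wrist_force: [-1.1, 0.8, 6.8]
gripper_width: 0.0222
grip_force: 58.9
3.05 j [ 31.7  17.3 -23.5  49.1   0.    8.3] p [0.4143 0.2564 0.0564] [ 1.800e+02  1.000e-01 -1.566e+02] w 0.0222 F [-1.1  0.8  6.8]
turn [ -0.    0.1 -66.6] shift [-0.1773 -0.2133 -0.0934]
turn [ -0.    0.1 -66.6] shift [-0.1771 -0.2133 -0.0169]
```

```bash
python3 -m creep '[[[0,0,0,0,0,-0.02,1],[0,0,0,0,0,-0.05,1],[0,0,0,0,0,-0.08,1],[0,0,-3,-0.01,-0.01,-0.094,1],[0,0,-9,-0.025,-0.03,-0.094,1],[0,0,-16,-0.043,-0.052,-0.094,1],[0,0,-23,-0.062,-0.074,-0.094,1],[0,0,-30,-0.08,-0.096,-0.094,1],[0,0,-37,-0.098,-0.118,-0.094,1],[0,0,-44,-0.117,-0.14,-0.094,1],[0,0,-51,-0.135,-0.162,-0.094,1],[0,0,-57,-0.151,-0.182,-0.094,1],[0,0,-62,-0.164,-0.198,-0.094,1],[0,0,-65,-0.173,-0.208,-0.094,1],[0,0,-66.6,-0.177,-0.213,-0.094,1],[0,0,-66.6,-0.177,-0.213,-0.094,1],[0,0,-66.6,-0.177,-0.213,-0.094,1]]]'
python3 - <<'E'
from h import *
st(); goal(.6615,.131,.0745,270)
c=eyes.read_camera("wrist"); im=c["pixels"][:,:,::-1].copy()
cv2.imwrite("pics/w2.png",im)
print(proj(c,[[.6615,.131,0.018],[.6615,.131,.095],[.663,.036,.018]]).round(0).tolist())
E
```

```text
time: 4.75
tool_pos: [0.6603, 0.1306, 0.149]
orientation: [180.0, -0.0, -90.1]
wrist_force: [-0.4, -0.2, -2.2]
gripper_width: 0.0223
grip_force: 59.6
4.75 j [ 11.2  30.2  12.7  72.6  -0.  -78.7] p [0.6603 0.1306 0.149 ] [180.   -0.  -90.1] w 0.0223 F [-0.4 -0.2 -2.2]
turn [ 0.  -0.  -0.1] shift [-0.0004 -0.0013  0.0745]
[[318.0, 238.0], [318.0, 277.0], [315.0, 88.0]]
```

View pics/w2.png

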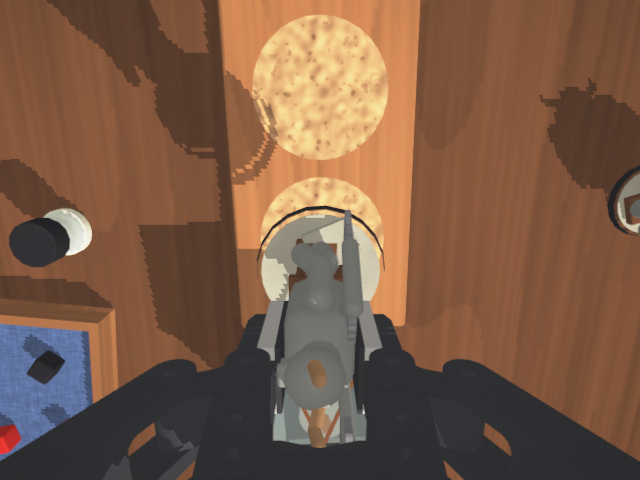

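Disc b's middle is at (320,87) and disc a's at about (321,240), which puts the row at x≈0.660. I'll lower the demon.

```bash
python3 -m creep '[[[0,0,0,0,0,0.025,1],[0,0,0,0,0,0.05,1],[0,0,0,0,0,0.064,1],[0,0,0,0,0,0.07,1],[0,0,0,0,0,0.073,1],[0,0,0,0,0,0.074,1],[0,0,0,0,0,0.074,1]]]'
python3 - <<'E'
from h import *
st()
E
```

```text
time: 5.5
tool_pos: [0.6611, 0.1309, 0.0761]
orientation: [-179.9, 0.0, -90.0]
wrist_force: [0.3, -0.1, -2.6]
gripper_width: 0.0223
grip_force: 59.6
5.5 j [ 11.2  32.6   5.9  63.2  -0.  -78.8] p [0.6611 0.1309 0.0761] [-179.9    0.   -90. ] w 0.0223 F [ 0.3 -0.1 -2.6]
```

```bash
python3 -m creep '[[[0,0,0,0,0,0.0008,1],[0,0,0,0,0,0.0015,1],[0,0,0,0,0,0.002,1],[0,0,0,0,0,0.002,1]]]'
```

```text
time: 5.9
tool_pos: [0.661, 0.1308, 0.0744]
orientation: [-179.9, 0.0, -90.0]
wrist_force: [-1.8, -0.3, 4.1]
gripper_width: 0.0225
grip_force: 60.5
```

Contact made. I'll release, go up and move over the ogre.

```bash
python3 -m creep '[[[0,0,0,0,0,0,0.5],[0,0,0,0,0,0,0.2],[0,0,0,0,0,0,0],[0,0,0,0,0,0,0],[0,0,0,0,0,-0.02,0],[0,0,0,0,0,-0.06,0],[0,0,0,0,0,-0.1,0],[0,0,0,0,0,-0.126,0],[0,0,8,0.003,0.03,-0.126,0],[0,0,69,0.022,0.2285,-0.126,0],[0,0,69,0.022,0.2285,-0.126,0],[0,0,69,0.022,0.2285,-0.126,0],[0,0,69,0.022,0.2285,-0.126,0],[0,0,69,0.022,0.2285,-0.126,0],[0,0,69,0.022,0.2285,-0.126,0],[0,0,69,0.022,0.2285,-0.126,0],[0,0,69,0.022,0.2285,-0.126,0],[0,0,69,0.022,0.2285,-0.126,0],[0,0,69,0.022,0.2285,-0.126,0]]]'
python3 - <<'E'
from h import *
st(); goal(.4325,.1085,.027,201)
c=eyes.read_camera("wrist"); im=c["pixels"][:,:,::-1].copy()
cv2.imwrite("pics/w3.png",im)
print(proj(c,[[.4325,.1085,0],[.4325,.1085,.046],[.4325,.1085,.08],[.4325,-.105,0]]).round(0).tolist())
E
```

```text
time: 7.8
tool_pos: [0.4322, 0.1087, 0.1993]
orientation: [-180.0, -0.0, -158.8]
wrist_force: [0.0, -1.5, -0.3]
gripper_width: 0.086
grip_force: 0.0
7.8 j [ 14.1   6.7 -14.3  69.   -0.   -7.1] p [0.4322 0.1087 0.1993] [-180.    -0.  -158.8] w 0.086 F [ 0.  -1.5 -0.3]
turn [-0.  -0.   0.2] shift [-0.0002 -0.0003  0.1723]
[[319.0, 216.0], [320.0, 229.0], [320.0, 241.0], [66.0, 119.0]]
```

View pics/w3.png

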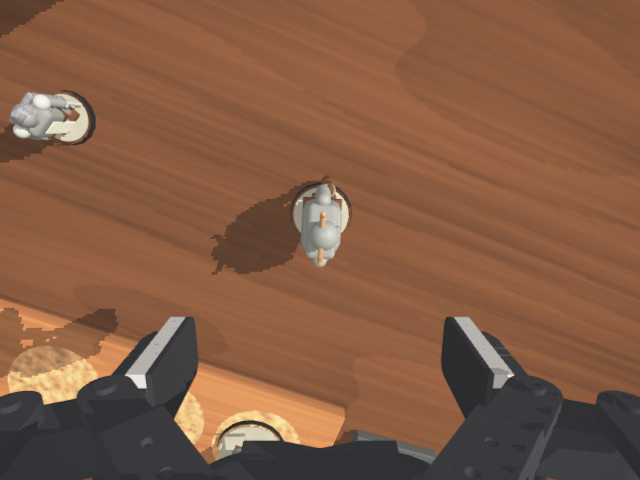

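The ogre's base is at (321,213), against a predicted (319,216). Its arm line (326,185)–(321,262) leans about 3°, so I'll turn by that and grip.

```bash
python3 -m creep '[[[0,0,3,0,0,0.05,0],[0,0,3,0,0,0.1,0],[0,0,3,0,0,0.145,0],[0,0,3,0,0,0.169,0],[0,0,3,0,0,0.169,0],[0,0,3,0,0,0.169,1],[0,0,3,0,0,0.169,1],[0,0,3,0,0,0.169,1],[0,0,3,0,0,0.169,1],[0,0,3,0,0,0.169,1],[0,0,3,0,0,0.169,1],[0,0,3,0,0,0.169,1],[0,0,3,0,0,0.169,1],[0,0,3,0,0,0.169,1]]]'
python3 - <<'E'
from h import *
st(); goal(.661,.036,.12,270)
E
```

```text
time: 9.25
tool_pos: [0.4331, 0.1089, 0.0316]
orientation: [-180.0, 0.1, -162.0]
wrist_force: [-1.9, 0.5, 7.3]
gripper_width: 0.0275
grip_force: 58.8
9.25 j [ 14.1  15.6 -30.7  43.5  -0.   -3.9] p [0.4331 0.1089 0.0316] [-1.80e+02  1.00e-01 -1.62e+02] w 0.0275 F [-1.9  0.5  7.3]
turn [ -0.1   0.1 -72. ] shift [-0.1944 -0.1398 -0.088 ]
```

```bash
python3 -m creep '[[[0,0,0,0,0,-0.03,1],[0,0,0,0,0,-0.065,1],[0,0,-2,-0.005,-0.004,-0.088,1],[0,0,-8,-0.022,-0.016,-0.088,1],[0,0,-15,-0.041,-0.029,-0.088,1],[0,0,-23,-0.062,-0.045,-0.088,1],[0,0,-31,-0.084,-0.06,-0.088,1],[0,0,-39,-0.105,-0.076,-0.088,1],[0,0,-47,-0.127,-0.091,-0.088,1],[0,0,-55,-0.149,-0.107,-0.088,1],[0,0,-62,-0.167,-0.12,-0.088,1],[0,0,-68,-0.184,-0.132,-0.088,1],[0,0,-72,-0.194,-0.14,-0.088,1],[0,0,-72,-0.194,-0.14,-0.088,1],[0,0,-72,-0.194,-0.14,-0.088,1],[0,0,-72,-0.194,-0.14,-0.068,1],[0,0,-72,-0.194,-0.14,-0.045,1],[0,0,-72,-0.194,-0.14,-0.028,1],[0,0,-72,-0.194,-0.14,-0.022,1],[0,0,-72,-0.194,-0.14,-0.02,1]]]'
python3 -m creep '[[[0,0,0,0,0,0.0008,1],[0,0,0,0,0,0.0015,1],[0,0,0,0,0,0.002,1],[0,0,0,0,0,0.002,1]]]'
```

```text
time: 11.25
tool_pos: [0.6591, 0.0358, 0.0501]
orientation: [179.9, -0.0, -90.0]
wrist_force: [-0.7, -0.5, -0.8]
gripper_width: 0.028
grip_force: 59.9
time: 11.65
tool_pos: [0.6605, 0.0355, 0.0496]
orientation: [-179.9, 0.0, -90.0]
wrist_force: [-1.4, 0.5, 5.4]
gripper_width: 0.0275
grip_force: 60.8
```

```bash
python3 -m creep '[[[0,0,0,0,0,0,0.5],[0,0,0,0,0,0,0.2],[0,0,0,0,0,0,0],[0,0,0,0,0,0,0],[0,0,0,0,0,-0.02,0],[0,0,0,0,0,-0.06,0],[0,0,0,0,0,-0.1,0],[0,0,4,0.005,0.01,-0.13,0],[0,0,107,0.1405,0.228,-0.13,0],[0,0,107,0.1405,0.228,-0.13,0],[0,0,107,0.1405,0.228,-0.13,0],[0,0,107,0.1405,0.228,-0.13,0],[0,0,107,0.1405,0.228,-0.13,0],[0,0,107,0.1405,0.228,-0.13,0],[0,0,107,0.1405,0.228,-0.13,0],[0,0,107,0.1405,0.228,-0.13,0],[0,0,107,0.1405,0.228,-0.13,0],[0,0,107,0.1405,0.228,-0.13,0],[0,0,107,0.1405,0.228,-0.13,0],[0,0,107,0.1405,0.228,-0.13,0]]]'
python3 - <<'E'
from h import *
st(); goal(.4325,-.105,.16,163)
E
```

```text
time: 13.65
tool_pos: [0.4319, -0.105, 0.1784]
orientation: [-180.0, 0.0, 162.6]
wrist_force: [-0.6, 0.0, -0.6]
gripper_width: 0.0853
grip_force: 0.0
13.65 j [-13.7   7.3 -16.8  65.9  -0.    3.7] p [ 0.4319 -0.105   0.1784] [-180.     0.   162.6] w 0.0853 F [-0.6  0.  -0.6]
turn [-0.   0.  -0.4] shift [-0.0005  0.0002  0.0184]
```

```bash
python3 - <<'E'
from h import *
c=eyes.read_camera("wrist"); im=c["pixels"][:,:,::-1].copy()
cv2.imwrite("pics/w4.png",np.vstack([tile(im,230,150,180,100,4)]))
print(proj(c,[[.4325,-.105,0],[.4325,-.105,.034],[.4325,-.105,.06],[.4425,-.105,0]]).round(0).tolist())
E
```

```text
[[320.0, 221.0], [320.0, 232.0], [320.0, 241.0], [323.0, 233.0]]
```

View pics/w4.png

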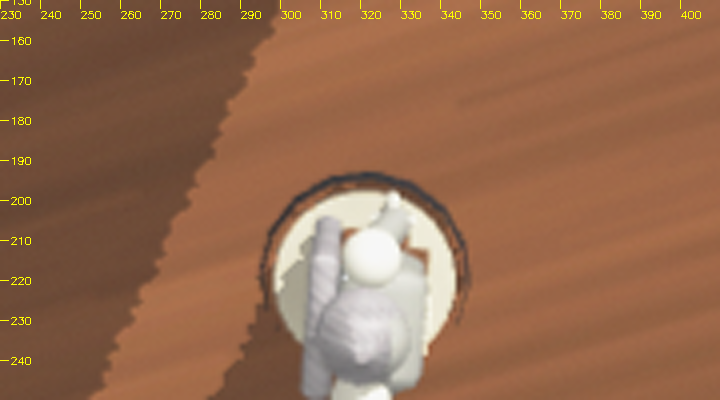

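The knight's base centre is at (322,219), against a predicted (320,221). The cloak leans about 3°, so I'll turn by that and grip.

```bash
python3 -m creep '[[[0,0,3,0,0,0.05,0],[0,0,3,0,0,0.1,0],[0,0,3,0,0,0.14,0],[0,0,3,0,0,0.16,0],[0,0,3,0,0,0.16,0],[0,0,3,0,0,0.16,1],[0,0,3,0,0,0.16,1],[0,0,3,0,0,0.16,1],[0,0,3,0,0,0.16,1],[0,0,3,0,0,0.16,1],[0,0,3,0,0,0.16,1],[0,0,3,0,0,0.16,1],[0,0,3,0,0,0.16,1],[0,0,3,0,0,0.16,1]]]'
python3 - <<'E'
from h import *
st(); goal(.661,-.059,.10,90)
E
```

```text
time: 15.1
tool_pos: [0.4325, -0.1052, 0.0193]
orientation: [180.0, 0.1, 160.0]
wrist_force: [-1.7, 0.9, 8.3]
gripper_width: 0.02
grip_force: 58.7
15.1 j [-13.7  16.5 -31.8  41.6  -0.    6.3] p [ 0.4325 -0.1052  0.0193] [1.8e+02 1.0e-01 1.6e+02] w 0.02 F [-1.7  0.9  8.3]
turn [ 0.1  0.1 70. ] shift [-0.199   0.1215 -0.0804]
```

```bash
python3 -m creep '[[[0,0,0,0,0,-0.03,1],[0,0,0,0,0,-0.06,1],[0,0,2,-0.006,0.004,-0.08,1],[0,0,8,-0.023,0.014,-0.08,1],[0,0,15,-0.043,0.026,-0.08,1],[0,0,23,-0.065,0.04,-0.08,1],[0,0,31,-0.088,0.054,-0.08,1],[0,0,39,-0.111,0.068,-0.08,1],[0,0,47,-0.134,0.082,-0.08,1],[0,0,55,-0.156,0.096,-0.08,1],[0,0,62,-0.176,0.108,-0.08,1],[0,0,67,-0.19,0.116,-0.08,1],[0,0,70,-0.199,0.1215,-0.08,1],[0,0,70,-0.199,0.1215,-0.08,1],[0,0,70,-0.199,0.1215,-0.08,1],[0,0,70,-0.199,0.1215,-0.06,1],[0,0,70,-0.199,0.1215,-0.04,1],[0,0,70,-0.199,0.1215,-0.027,1],[0,0,70,-0.199,0.1215,-0.022,1],[0,0,70,-0.199,0.1215,-0.02,1]]]'
python3 -m creep '[[[0,0,0,0,0,0.0008,1],[0,0,0,0,0,0.0015,1],[0,0,0,0,0,0.002,1],[0,0,0,0,0,0.002,1]]]'
```

```text
time: 17.1
tool_pos: [0.6601, -0.059, 0.0381]
orientation: [-180.0, 0.0, 90.0]
wrist_force: [-0.6, -0.3, -0.7]
gripper_width: 0.0198
grip_force: 58.8
time: 17.5
tool_pos: [0.661, -0.0589, 0.0374]
orientation: [179.9, 0.0, 90.0]
wrist_force: [-0.4, -0.1, 5.8]
gripper_width: 0.0197
grip_force: 59.6
```

```bash
python3 -m creep '[[[0,0,0,0,0,0,0.5],[0,0,0,0,0,0,0.2],[0,0,0,0,0,0,0],[0,0,0,0,0,0,0],[0,0,0,0,0,-0.02,0],[0,0,0,0,0,-0.06,0],[0,0,0,0,0,-0.1,0],[0,0,-4,-0.01,-0.01,-0.123,0],[0,0,-55,-0.203,-0.279,-0.123,0],[0,0,-55,-0.203,-0.279,-0.123,0],[0,0,-55,-0.203,-0.279,-0.123,0],[0,0,-55,-0.203,-0.279,-0.123,0],[0,0,-55,-0.203,-0.279,-0.123,0],[0,0,-55,-0.203,-0.279,-0.123,0],[0,0,-55,-0.203,-0.279,-0.123,0],[0,0,-55,-0.203,-0.279,-0.123,0],[0,0,-55,-0.203,-0.279,-0.123,0],[0,0,-55,-0.203,-0.279,-0.123,0],[0,0,-55,-0.203,-0.279,-0.123,0],[0,0,-55,-0.203,-0.279,-0.123,0]]]'
python3 - <<'E'
from h import *
st()
c=eyes.read_camera("wrist"); im=c["pixels"][:,:,::-1].copy()
cv2.imwrite("pics/w5.png",np.vstack([tile(im,230,160,180,120,4)]))
print(proj(c,[[.382,-.262,0],[.382,-.262,.025],[.382,-.262,.044],[.392,-.262,0],[.382,-.252,0]]).round(0).tolist())
E
```

```text
time: 19.5
tool_pos: [0.3823, -0.2613, 0.1592]
orientation: [-180.0, -0.0, 145.1]
wrist_force: [-0.6, 0.7, -0.2]
gripper_width: 0.0854
grip_force: 0.0
19.5 j [-34.4   9.8 -16.7  63.5  -0.    0.6] p [ 0.3823 -0.2613  0.1592] [-180.    -0.   145.1] w 0.0854 F [-0.6  0.7 -0.2]
[[318.0, 227.0], [318.0, 235.0], [318.0, 242.0], [326.0, 237.0], [329.0, 219.0]]
```

View pics/w5.png

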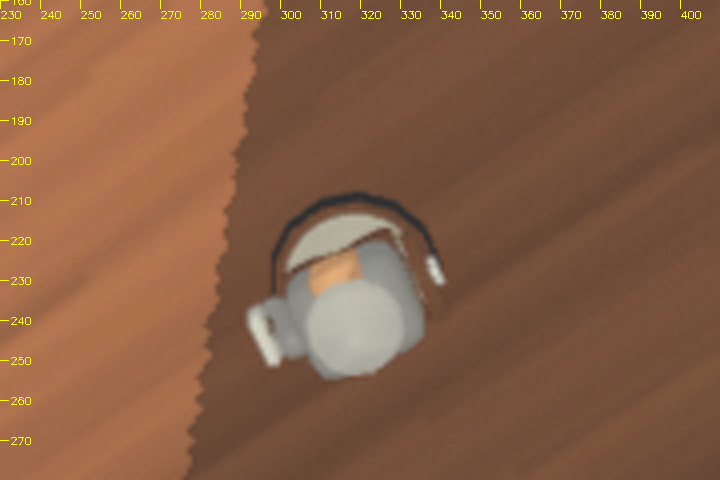

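The dwarf's base centre is at (318,229), against a predicted (318,227). It faces up and about 18° left in the picture, so gripping front to back needs a turn of +72°.

```bash
python3 -m creep '[[[0,0,72,0,0,0.05,0],[0,0,72,0,0,0.05,0],[0,0,72,0,0,0.05,0],[0,0,72,0,0,0.05,0],[0,0,72,0,0,0.05,0],[0,0,72,0,0,0.05,0],[0,0,72,0,0,0.05,0],[0,0,72,0,0,0.05,0],[0,0,72,0,0,0.05,0],[0,0,72,0,0,0.05,0],[0,0,72,0,0,0.05,0],[0,0,72,0,0,0.05,0]]]'
python3 - <<'E'
from h import *
st(); goal(.3815,-.2615,.009,73.3)
c=eyes.read_camera("wrist"); im=c["pixels"][:,:,::-1].copy()
cv2.imwrite("pics/w6.png",np.vstack([tile(im,220,180,200,140,4)]))
print(proj(c,[[.382,-.262,0],[.382,-.262,.025],[.382,-.262,.044],[.392,-.262,0],[.382,-.252,0]]).round(0).tolist())
E
```

```text
time: 20.75
tool_pos: [0.3816, -0.2617, 0.1093]
orientation: [-180.0, 0.0, 73.1]
wrist_force: [0.1, 0.1, -0.3]
gripper_width: 0.0855
grip_force: 0.0
20.75 j [-34.4  12.1 -21.8  56.2  -0.   72.5] p [ 0.3816 -0.2617  0.1093] [-180.     0.    73.1] w 0.0855 F [ 0.1  0.1 -0.3]
turn [-0.   0.  -0.2] shift [ 0.0002 -0.0002  0.1003]
[[319.0, 245.0], [319.0, 257.0], [319.0, 268.0], [335.0, 241.0], [315.0, 230.0]]
```

View pics/w6.png

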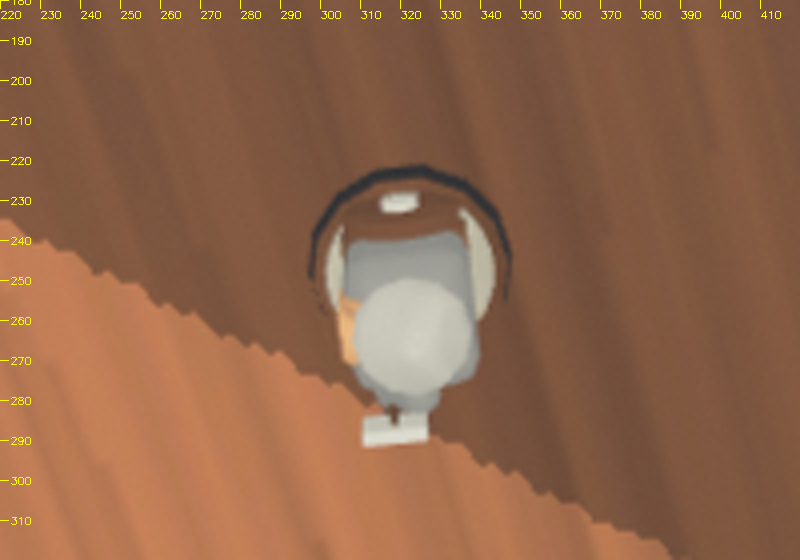

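The dwarf is square to the fingers apart from about 3°, and centred at x≈321. I'll grip it.

```bash
python3 -m creep '[[[0,0,-3,0,0,0.04,0],[0,0,-3,0,0,0.08,0],[0,0,-3,0,0,0.1,0],[0,0,-3,0,0,0.1,0],[0,0,-3,0,0,0.1,1],[0,0,-3,0,0,0.1,1],[0,0,-3,0,0,0.1,1],[0,0,-3,0,0,0.1,1],[0,0,-3,0,0,0.1,1],[0,0,-3,0,0,0.1,1],[0,0,-3,0,0,0.1,1],[0,0,-3,0,0,0.1,1],[0,0,-3,0,0,0.1,1],[0,0,-3,0,0,0.1,1]]]'
python3 - <<'E'
from h import *
st(); goal(.6625,-.154,.1,90)
E
```

```text
time: 22.2
tool_pos: [0.382, -0.2622, 0.0103]
orientation: [179.9, 0.0, 76.0]
wrist_force: [-1.9, 0.7, 8.8]
gripper_width: 0.017
grip_force: 58.8
22.2 j [-34.5  18.6 -30.2  41.1  -0.   69.5] p [ 0.382  -0.2622  0.0103] [179.9   0.   76. ] w 0.017 F [-1.9  0.7  8.8]
turn [  0.1   0.  -14. ] shift [ 0.1728  0.2461 -0.0895]
```

```bash
python3 -m creep '[[[0,0,0,0,0,-0.03,1],[0,0,0,0,0,-0.06,1],[0,0,-1,0.008,0.012,-0.09,1],[0,0,-2,0.025,0.035,-0.09,1],[0,0,-4,0.044,0.063,-0.09,1],[0,0,-6,0.063,0.09,-0.09,1],[0,0,-7,0.082,0.117,-0.09,1],[0,0,-9,0.101,0.144,-0.09,1],[0,0,-10,0.12,0.171,-0.09,1],[0,0,-12,0.139,0.198,-0.09,1],[0,0,-13,0.156,0.222,-0.09,1],[0,0,-14,0.167,0.238,-0.09,1],[0,0,-14,0.173,0.246,-0.09,1],[0,0,-14,0.173,0.246,-0.09,1],[0,0,-14,0.173,0.246,-0.09,1],[0,0,-14,0.173,0.246,-0.065,1],[0,0,-14,0.173,0.246,-0.042,1],[0,0,-14,0.173,0.246,-0.027,1],[0,0,-14,0.173,0.246,-0.022,1],[0,0,-14,0.173,0.246,-0.02,1]]]'
python3 -m creep '[[[0,0,0,0,0,0.0008,1],[0,0,0,0,0,0.0015,1],[0,0,0,0,0,0.002,1],[0,0,0,0,0,0.002,1]]]'
```

```text
time: 24.2
tool_pos: [0.6611, -0.154, 0.0293]
orientation: [-180.0, -0.0, 89.9]
wrist_force: [-0.6, -0.7, -0.7]
gripper_width: 0.0172
grip_force: 58.9
time: 24.6
tool_pos: [0.6625, -0.1538, 0.0283]
orientation: [179.9, 0.0, 90.0]
wrist_force: [-0.9, 0.0, 5.7]
gripper_width: 0.0171
grip_force: 59.5
```

Release, rise and back away toward the robot, then check.

```bash
python3 -m creep '[[[0,0,0,0,0,0,0.5],[0,0,0,0,0,0,0.2],[0,0,0,0,0,0,0],[0,0,0,0,0,0,0],[0,0,0,0,0,-0.02,0],[0,0,0,0,0,-0.06,0],[0,0,0,0,0,-0.11,0],[0,0,0,0,0,-0.15,0],[0,0,0,0,-0.05,-0.2,0],[0,0,0,0,-0.1,-0.2,0],[0,0,0,0,-0.15,-0.2,0],[0,0,0,0,-0.2,-0.2,0],[0,0,0,0,-0.25,-0.2,0],[0,0,0,0,-0.3,-0.2,0],[0,0,0,0,-0.3,-0.2,0],[0,0,0,0,-0.3,-0.2,0],[0,0,0,0,-0.3,-0.2,0]]]'
python3 - <<'E'
from h import *
c=eyes.read_camera("top"); im=c["pixels"][:,:,::-1].copy()
s=eyes.read_camera("scene"); im2=s["pixels"][:,:,::-1].copy()
cv2.imwrite("pics/end.png",np.vstack([tile(im,130,140,400,95,2),cv2.resize(tile(im2,200,120,300,150,2),(800,400))]))
E
```

```text
time: 26.3
tool_pos: [0.3632, -0.1539, 0.2278]
orientation: [179.9, 0.0, 90.0]
wrist_force: [0.5, -1.3, -0.2]
gripper_width: 0.0852
grip_force: 0.0
```

View pics/end.png

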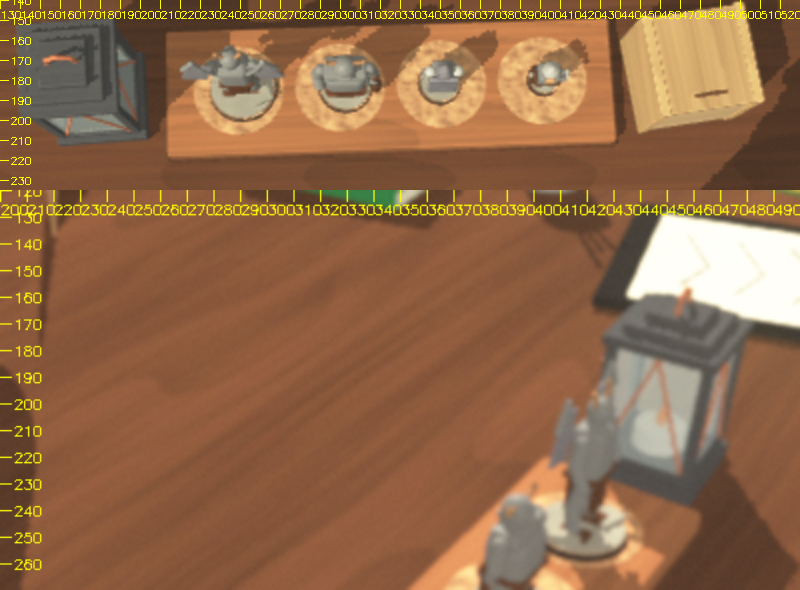

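Top view: all four figures stand on their discs, with the lantern and box unmoved. The demon may be a few mm off centre, so I'll enlarge.

```bash
python3 - <<'E'
from h import *
c=eyes.read_camera("top"); im=c["pixels"][:,:,::-1].copy()
T=[tile(im,x,155,60,60,5) for x in (220,270,320,370)]
cv2.imwrite("pics/end2.png",np.vstack([np.hstack(T[:2]),np.hstack(T[2:])]))
print(proj(c,[[.660,.131-.095*i,.018] for i in range(4)]).round(1).tolist())
E
```

```text
[[249.4, 185.0], [300.2, 184.0], [350.8, 182.9], [401.1, 181.9]]
```

View pics/end2.png

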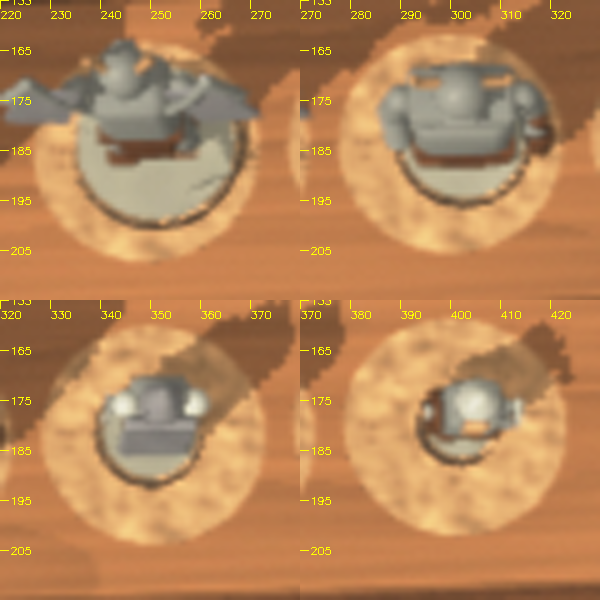

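The ogre, knight and dwarf are centred within about 3 mm. The demon's base is centred at (252,183) on a disc centred at (249.2,184.8), about 5 mm off towards the ogre and 3 mm too far in x. There is ample time, so I'll regrip and mend it, turning the hand half round first so that its camera keeps clear of the lantern.

```bash
python3 -m creep '[[[0,0,-90,0.14,0.14,0,0],[0,0,-90,0.14,0.14,0,0],[0,0,-90,0.14,0.14,0,0],[0,0,-90,0.14,0.14,0,0],[0,0,-90,0.14,0.14,0,0],[0,0,-90,0.14,0.14,0,0],[0,0,-90,0.14,0.14,0,0],[0,0,-90,0.14,0.14,0,0],[0,0,-90,0.14,0.14,0,0],[0,0,-90,0.14,0.14,0,0],[0,0,-90,0.14,0.14,0,0],[0,0,-90,0.14,0.14,0,0],[0,0,-90,0.14,0.14,0,0]]]'
python3 - <<'E'
from h import *
st(); goal(.661,.1285,.215,270)
E
```

```text
time: 27.75
tool_pos: [0.5027, -0.0132, 0.2268]
orientation: [-180.0, -0.0, 179.9]
wrist_force: [1.0, 0.2, 0.6]
gripper_width: 0.0852
grip_force: 0.0
27.75 j [-1.5 11.6 -4.1 74.3 -0.  -1.4] p [ 0.5027 -0.0132  0.2268] [-180.    -0.   179.9] w 0.0852 F [1.  0.2 0.6]
turn [  0.   -0.  -90.1] shift [-0.1581  0.142   0.0117]
```

```bash
python3 -m creep '[[[0,0,-90,-0.158,0.142,0.01,0],[0,0,-90,-0.158,0.142,0.01,0],[0,0,-90,-0.158,0.142,0.01,0],[0,0,-90,-0.158,0.142,0.01,0],[0,0,-90,-0.158,0.142,0.01,0],[0,0,-90,-0.158,0.142,0.01,0],[0,0,-90,-0.158,0.142,0.01,0],[0,0,-90,-0.158,0.142,0.01,0],[0,0,-90,-0.158,0.142,0.01,0],[0,0,-90,-0.158,0.142,0.01,0],[0,0,-90,-0.158,0.142,0.01,0],[0,0,-90,-0.158,0.142,0.01,0],[0,0,-90,-0.158,0.142,0.01,0]]]'
python3 - <<'E'
from h import *
st(); goal(.661,.1285,.074,270)
c=eyes.read_camera("wrist"); im=c["pixels"][:,:,::-1].copy()
cv2.imwrite("pics/w7.png",tile(im,0,0,640,480,1))
print(proj(c,[[.66,.131,.018],[.66,.131,.023]]).round(0).tolist())
E
```

```text
time: 29.05
tool_pos: [0.6602, 0.1286, 0.2169]
orientation: [180.0, -0.0, -90.2]
wrist_force: [0.4, -0.5, -0.9]
gripper_width: 0.0857
grip_force: 0.0
29.05 j [ 11.   29.   20.5  81.6  -0.  -78.8] p [0.6602 0.1286 0.2169] [180.   -0.  -90.2] w 0.0857 F [ 0.4 -0.5 -0.9]
turn [ 0.  -0.  -0.2] shift [ 1.000e-04 -9.000e-04  1.429e-01]
[[320.0, 219.0], [320.0, 220.0]]
```

View pics/w7.png

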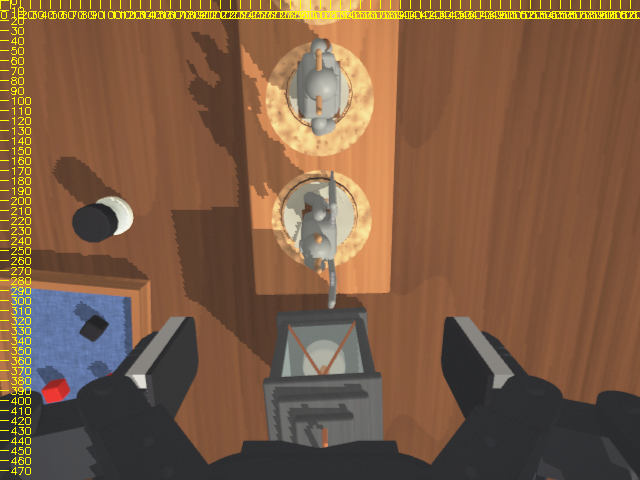

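Disc a's middle is at (322,218.5) and the demon's base at (319,214.5), so the shift needed is about +4 mm in y and −2.5 mm in x.

```bash
python3 -m creep '[[[0,0,0,0,-0.001,0.05,0],[0,0,0,0,-0.001,0.1,0],[0,0,0,0,-0.001,0.13,0],[0,0,0,0,-0.001,0.142,0],[0,0,0,0,-0.001,0.142,0],[0,0,0,0,-0.001,0.142,1],[0,0,0,0,-0.001,0.142,1],[0,0,0,0,-0.001,0.142,1],[0,0,0,0,-0.001,0.142,1],[0,0,0,0,-0.001,0.142,1],[0,0,0,0,-0.001,0.142,1],[0,0,0,0,-0.001,0.142,1],[0,0,0,0,-0.001,0.142,1],[0,0,0,0,-0.001,0.142,1],[0,0,0,0,-0.001,0.142,1]]]'
python3 -m creep '[[[0,0,0,0,0,-0.003,1],[0,0,0,0,0,-0.006,1],[0,0,0,-0.002,0.001,-0.006,1],[0,0,0,-0.004,0.0025,-0.006,1],[0,0,0,-0.004,0.0025,-0.006,1],[0,0,0,-0.004,0.0025,-0.004,1],[0,0,0,-0.004,0.0025,-0.002,1],[0,0,0,-0.004,0.0025,-0.001,1],[0,0,0,-0.004,0.0025,0,1],[0,0,0,-0.004,0.0025,0,1],[0,0,0,-0.004,0.0025,0,1]]]'
```

```text
time: 30.6
tool_pos: [0.6614, 0.1285, 0.0763]
orientation: [-179.9, 0.0, -90.0]
wrist_force: [-1.3, 0.5, 5.9]
gripper_width: 0.0226
grip_force: 59.7
time: 31.7
tool_pos: [0.6585, 0.1324, 0.0764]
orientation: [-180.0, 0.0, -90.0]
wrist_force: [-4.2, -0.5, 8.9]
gripper_width: 0.0225
grip_force: 60.1
```

Down again, with contact. I'll release, go up and move back for a final check.

```bash
python3 -m creep '[[[0,0,0,0,0,0,0.5],[0,0,0,0,0,0,0.2],[0,0,0,0,0,0,0],[0,0,0,0,0,0,0],[0,0,0,0,0,-0.02,0],[0,0,0,0,0,-0.06,0],[0,0,0,0,0,-0.1,0],[0,0,0,0,0,-0.14,0],[0,0,0,0,0.05,-0.14,0],[0,0,0,0,0.1,-0.14,0],[0,0,0,0,0.15,-0.14,0],[0,0,0,0,0.2,-0.14,0],[0,0,0,0,0.25,-0.14,0],[0,0,0,0,0.3,-0.14,0],[0,0,0,0,0.3,-0.14,0],[0,0,0,0,0.3,-0.14,0],[0,0,0,0,0.3,-0.14,0]]]'
python3 - <<'E'
from h import *
c=eyes.read_camera("top"); im=c["pixels"][:,:,::-1].copy()
cv2.imwrite("pics/end3.png",np.vstack([tile(im,130,140,400,95,2),cv2.copyMakeBorder(tile(im,215,155,100,60,6),0,0,0,200,0)]))
E
```

```text
time: 33.4
tool_pos: [0.3596, 0.1328, 0.2157]
orientation: [-179.9, 0.0, -90.0]
wrist_force: [0.3, 0.4, 0.0]
gripper_width: 0.0855
grip_force: 0.0
```

View pics/end3.png

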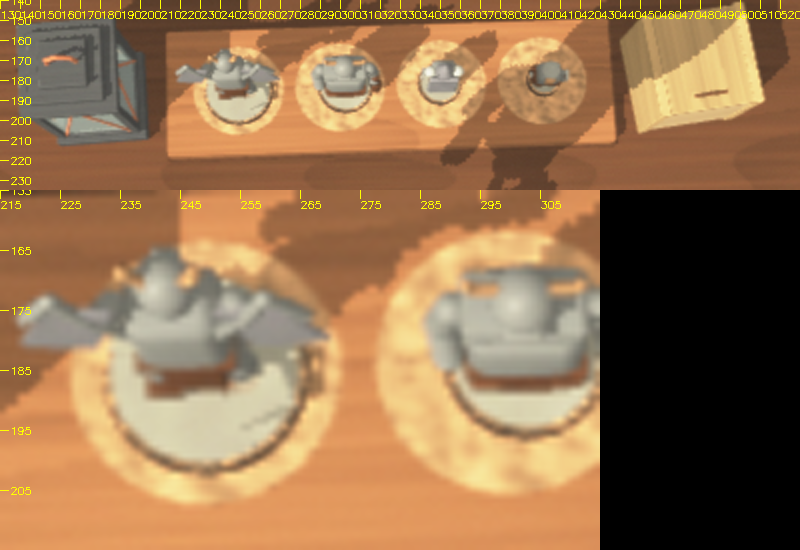

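The demon's base (about 232–267 across, centre about 249.5) is now centred on its disc. All four figures stand upright in order.

```bash
python3 -c "
from plant import job_done; print(job_done())"
```

```text
the job is handed in; nothing more can be done
None
```

I handed in the job at about 33 s: all four figures stand upright on their discs, tallest at the lantern end to shortest by the box, each within about 3–4 mm of the middle by the last pictures, and the lantern and box were not moved.

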